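Fold out the chopping board

TASK

Make room to work by folding out the hinged chopping board. First push the saucepan lid along the counter, without picking it up, until it is clear of the place where the leaf will lie; then push the half-raised leaf over its spine with a fingertip and gently press it down until it lies fully flat on the other side. Only push with the outside of the fingers, taking nothing between them, do not let the leaf slam, leave the lid lying on the counter and leave the other things where they are.

Things in the scene. Friction and masses are not known exactly. Their poses are not given: they have to be found in the camera images.
- board: Fixed half of a folding wooden chopping board, yaw within 0.31 rad of the world. Origin on the counter below the middle of the hinge line (spine), which is 18 mm up. x runs along the spine, z up. Fixed half: x -90 to 90, y 4 to 134 mm, 18 mm thick. The leaf must come to lie on the bare counter at y -134 to 0, x -90 to 90 mm
- leaf (a joint): Angle of the leaf (180 mm along the spine, 18 mm thick, 0.27 kg). 0: flat on the fixed half; pi/2: upright; pi (end stop): lying on the counter at -y, upper face 18 mm up. The face that is its underside at 0 passes through the hinge line and is on top at pi. Starts at 0.5 to 0.9. Stiff hinge: stays where left, never falls; needs 3 to 5 N at the free edge
- leaf_edge (a point): Middle of the leaf's free edge, 134 mm from the hinge line, on the face that is its underside at angle 0; moves with the leaf. Its axes are the board's at angle 0 (y from the hinge to the edge, z through the leaf's thickness)
- saucepan_lid: Round aluminium lid, 110 mm across, rim 8 mm thick, domed to 16 mm, round black knob in the middle 28 mm across, 23 to 43 mm above the counter. 0.13 kg, loose, flat on the counter at the board's -y side, in the leaf's way. Origin: centre of its underside. Slides when pushed at rim or knob; beyond it towards the board's -y the counter is free to y = -270 mm
- lid_knob (a point): Centre of the saucepan lid's knob, 33 mm above the lid's underside
- bowl: Blue melamine bowl, 140 mm across, 55 mm high, beyond the board; leave alone. Origin: centre of its underside
- canister: Clear acrylic canister with clip-on lid, 88 mm across, 133 mm high, beyond and to the right of the board; leave alone. Origin: centre of its underside
- spoon: Wooden spoon 240 mm long, lying along the counter between robot and board; leave alone. Its x axis runs along the handle towards the bowl of the spoon
- mug: White mug, 76 mm across, 85 mm high, beyond and to the left of the board; leave alone. Origin: centre of its underside
- spice_jar: Glass spice jar with steel cap, 48 mm across, 85 mm high, beyond the board's left half or changed about with the mug; leave alone. Origin: centre of its underside
- tin: Plain steel tin, 60 mm across, 60 mm high, right of the board on the robot's side; leave alone. Origin: centre of its underside
Mind the look-alikes: they are no part of the job. Several things look just like the saucepan_lid: the one meant starts farthest to the robot's right.

How it is judged:
By the outcome, as a careful person would: the job done as asked, in the order asked, and still so for the second after the job is handed in, with the robot touching nothing.
It also fails if it takes over 64 s, if anything falls off the work surface, if the arm or the gripper's body presses on something with over 40 N, if the wrist force passes 120 N, or if a joint passes its speed limit or range.

ROBOT

A 7-joint arm with a two-finger parallel gripper is mounted at the origin on the work surface. World frame = base frame: x ahead of the robot, y to its left, z up, the work surface at z = 0. Lengths are in mm, angles in rad, forces in N, time in s.
With the tool pointing down it reaches from about 425 to 925 mm from the base axis. Payload 6.8 kg.
Tool frame: the origin (TCP) lies midway between the tips of the shut fingers; the grasp point (between the pads) lies 19 mm behind it (env.grasp_offset is the distance from the TCP to the grasp point, in mm); z points along the fingers, y is the line along which they close (so a half turn about z gives the same grasp; the last joint's range is limited). The gripper opens to 85 mm and grips with 20 to 120 N. Pads are 22 mm wide; open, the fingers measure 114 mm over their backs; the gripper's body (76 mm by 85 mm) begins 54 mm behind the grasp point. The pads swing forward as they close: fully open they stand 13 mm farther back than shut.
Start: joints at [1.015, 0.477, 0.022, 1.555, -0.011, 1.109, -0.083], TCP at [292.275, -608.459, 231.308] pointing down, gripper open.
Joint ranges: [-2.96, 2.96], [-0.34, 2.1], [-1.41, 1.46], [0.24, 2.44], [-1.37, 4.51], [0.17, 1.92], [-2.96, 2.96]. Speed limits (rad/s): [2.39, 2.39, 3.14, 3.14, 3.14, 3.14, 3.14].

INTERFACE

Orientations are given as a unit quaternion [x, y, z, w].
In Python, from bench import env, cams gives the robot as it stands.
- The arm moves only by the shell command python3 -m jog 'ROWS' [FORCE]. ROWS is JSON, a list of rows, each an object of numbers: "tx", "ty", "tz": the shift along the tool's x, y, z in mm; "turn": the turn about the tool's z in rad; "fingers": the closure, from -1 (fully open) to 1 (shut). In form: [{"tx": .., "ty": .., "tz": .., "turn": .., "fingers": ..}, ...]. A call has 1 to 12 rows; each row shifts and turns the commanded pose from where the row before left it, along the tool's axes as they then stand; what a row does not reach is not made up. A row lasts 1/12 s, in which the tool goes at most 41.7 mm and 7.16 degrees, less where a joint would pass 70% of its speed; a pose out of reach is approached as far as the arm can. A call with a gripper value outside its range is refused whole. The fingers move at their own pace and stop on an object; FORCE is the grip in N (left out, the last holds). Time passes only in rows, so rows that do not move let the fingers close. It gives the time, the measured TCP pose, the force, the opening and the grip force at its end, in the units of the state.
- env.get_state(): the state, without advancing time (a new reading comes with each control period).
- cams.grab_frame(name): name is "side" or "top"; returns a dict with "frame" (384x512x3 uint8, blue, green, red), "fx", "fy", "cx", "cy" (pixels), "k1" (the pictures are not rectified: a ray, as slopes to the right and down, at radius r is drawn at 1 + k1 r^2 times it, then the intrinsics apply), "R" (3x3) and "t" (3): a world point X has camera coordinates R X + t. Camera axes: x right, y down, z forward; pixel columns grow to the right and rows downward; lengths in mm; the calibration is good to about 2 mm. A picture is of the moment at which its call begins. There is no depth.
- env.sign_off(): hands the job in; it is judged then, once.
Trained networks look in a picture, given as the dict that the camera call returned (one of the last four; its "shot" number tells which), for a name from the list of things; names that differ only in an ending like _2 or _b are one class to them, and where a whole thing is asked for, a point or a joint stands for the part that bears it (a point fixed in the world has none). Each returns a list of dicts, best first, with "confidence" (0 to 1); they miss things now and then, are a little off and sometimes report something else, mostly with a low value. They report only what shows in the picture. A call takes as long as a camera call. They do not tell look-alikes from the thing itself.
- cams.trace(target, picture): "pixels" (384x512 bool, what is visible of it).
- cams.place_of(target, picture): "point" ([x, y, z] in mm, in world coordinates, good to about 4 mm: a listed point, or the origin of a listed thing).
The state is a dict: "clock": time; "q": joint angles; "joint_velocities": joint speeds; "tau": joint torques, N m; "tcp_pos": TCP position; "eef_rot": TCP orientation; "wrist_force": force on the tool from outside, world axes, zero at the start; "torque": the same for the moment, N m; "grip_width": finger opening in mm; "finger_force": force on a finger pad.
Only numpy, scipy, OpenCV 4.12 (cv2) and the standard library are available. Lean on these libraries where they do the work, as an engineer would, in place of code of your own. Each camera call takes 0.05 s, during which the arm holds its last target. There are 200 camera calls.

## Working session

There is one attempt and no reset: what is moved stays moved. The work goes in short steps, Python scripts to look and compute and a shell command to move; the robot and the scene stay as the last step left them, time stands still between calls to the robot, and variables do not carry over. Pictures are saved under pics/ and viewed, at most 10 in all, crops included, and the job is handed in when it is done.

```bash
mkdir -p pics; ls
python3 - <<'E'
from bench import env,cams
import cv2,numpy as np
s=env.get_state();print({k:np.round(v,3).tolist() for k,v in s.items()})
for n in("top","side"):
    p=cams.grab_frame(n);cv2.imwrite(f"pics/{n}0.png",p["frame"])
    print(n,p["fx"],p["k1"],np.round(p["R"],3).tolist(),np.round(p["t"]).tolist())
    for o in["board","leaf","leaf_edge","saucepan_lid","lid_knob","bowl","canister","spoon","mug","spice_jar","tin"]:
        try: print(o,[(np.round(d["point"]).tolist(),round(d["confidence"],2)) for d in cams.place_of(o,p)])
        except Exception as e: print(o,e)
E
```

```text
pics
{'clock': 0.0, 'q': [1.015, 0.478, 0.022, 1.556, -0.011, 1.109, -0.083], 'joint_velocities': [0.002, -0.001, -0.001, 0.001, 0.002, -0.001, 0.0], 'tau': [-0.0, -59.644, 1.608, -28.12, 0.012, 0.009, -0.0], 'tcp_pos': [292.021, -607.919, 230.332], 'eef_rot': [0.975, 0.222, -0.0, -0.001], 'wrist_force': [0.646, 0.381, 0.116], 'torque': [0.015, -0.009, 0.044], 'finger_force': 0.0, 'grip_width': 85.359}
top 430.56178519875965 -0.15068417649858637 [[0.028, -0.999, 0.031], [-0.998, -0.03, -0.063], [0.064, -0.029, -0.998]] [-8.0, 512.0, 1134.0]
board [([532.0, 105.0, -3.0], 0.96)]
leaf it knows: board, bowl, canister, leaf_edge, lid_knob, mug, saucepan_lid, spice_jar, spoon, tin
leaf_edge [([549.0, 193.0, 119.0], 0.79), ([611.0, -232.0, -2.0], 0.6)]
saucepan_lid [([457.0, 396.0, -2.0], 0.94), ([478.0, 38.0, -5.0], 0.72)]
lid_knob [([462.0, 396.0, 33.0], 0.75), ([482.0, 39.0, 29.0], 0.56), ([706.0, 222.0, -0.0], 0.48)]
bowl [([734.0, 60.0, -5.0], 0.61), ([339.0, -187.0, -3.0], 0.26)]
canister [([606.0, -234.0, -0.0], 0.73)]
spoon [([394.0, 110.0, -3.0], 0.86), ([532.0, 103.0, -2.0], 0.37)]
mug [([703.0, 220.0, -1.0], 0.64)]
spice_jar [([720.0, 319.0, -0.0], 0.62)]
tin [([336.0, -185.0, -3.0], 0.76)]
side 379.7002210688219 -0.04605394672832857 [[-1.0, -0.004, -0.005], [0.0, 0.77, -0.638], [0.007, -0.638, -0.77]] [505.0, 12.0, 894.0]
board [([538.0, 103.0, 1.0], 0.72)]
leaf it knows: board, bowl, canister, leaf_edge, lid_knob, mug, saucepan_lid, spice_jar, spoon, tin
leaf_edge [([551.0, 192.0, 118.0], 0.76)]
saucepan_lid [([485.0, 29.0, -2.0], 0.75), ([458.0, 396.0, -1.0], 0.62)]
lid_knob [([480.0, 42.0, 32.0], 0.64), ([456.0, 398.0, 31.0], 0.63)]
bowl [([732.0, 62.0, 3.0], 0.76)]
canister [([613.0, -235.0, 6.0], 0.57)]
spoon [([390.0, 112.0, 2.0], 0.62)]
mug [([709.0, 216.0, -1.0], 0.66)]
spice_jar [([722.0, 322.0, 0.0], 0.93)]
tin [([341.0, -179.0, -0.0], 0.71)]
```

View pics/top0.png

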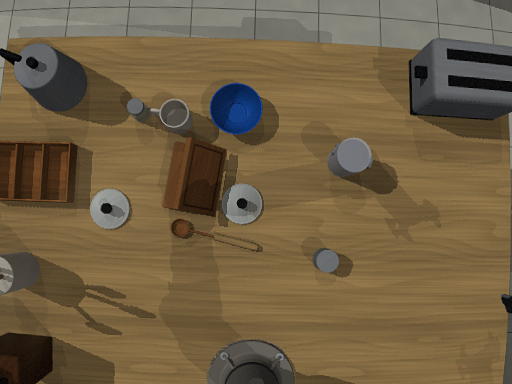

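View pics/side0.png

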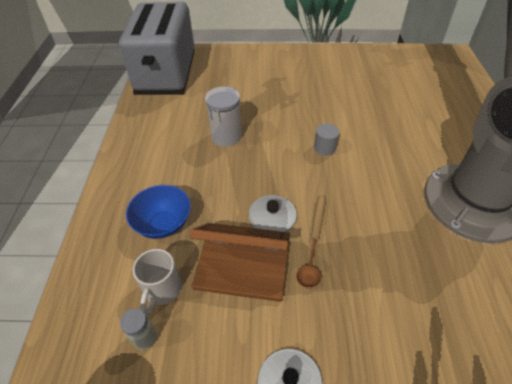

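The top picture shows the two lids at (242,203) and (110,208). The board is around (200,177), with the spine on its right. The side picture shows the same two lids at (272,212) and (290,372). The robot's right is image right in the top view, so the lid at (242,203), world ≈ (481,40), is the one meant. The lid at (110,208), world (457,396), is the look-alike. Next I'll fit the board's pose and the leaf angle by silhouette, and check both in a crop.

```bash
cat > h.py <<'E'
import cv2,numpy as np
from scipy.optimize import minimize
from bench import env,cams
def proj(X,p):
    K=np.array([[p["fx"],0,p["cx"]],[0,p["fy"],p["cy"]],[0,0,1.]])
    return cv2.projectPoints(np.float64(X).reshape(-1,1,3),cv2.Rodrigues(np.float64(p["R"]))[0],np.float64(p["t"]),K,np.array([p["k1"],0,0,0.]))[0][:,0]
def boxes(v):
    x,y,a,th=v; B=[np.array([[i,j,k] for i in(-90,90) for j in(4,134) for k in(0,18)],float)]
    B.append(np.array([[i,r*np.cos(th)-n*np.sin(th),18+r*np.sin(th)+n*np.cos(th)] for i in(-90,90) for r in(4,134) for n in(0,18)]))
    R=np.array([[np.cos(a),-np.sin(a),0],[np.sin(a),np.cos(a),0],[0,0,1]])
    return [b@R.T+[x,y,0] for b in B]
def sil(v,p,s=4):
    m=np.zeros((384*s,512*s),np.uint8)
    for b in boxes(v): cv2.fillConvexPoly(m,np.int32(np.round(cv2.convexHull(np.float32(proj(b,p)*s+s/2-.5))*16)),1,shift=4)
    return cv2.resize(m.astype(np.float32),(512,384),interpolation=cv2.INTER_AREA)
def fit(v0,ps):
    ms=[cams.trace("board",p)[0]["pixels"].astype(np.float32) for p in ps]
    f=lambda u:sum(np.abs(sil(u*[10,10,.1,.1],p)-m).sum() for p,m in zip(ps,ms))
    r=minimize(f,np.array(v0)/[10,10,.1,.1],method="Nelder-Mead",options=dict(initial_simplex=np.array(v0)/[10,10,.1,.1]+np.vstack([np.zeros(4),np.eye(4)])))
    return r.x*[10,10,.1,.1],r.fun,[m.sum() for m in ms]
def toboard(P,v):
    d=np.array(P[:2])-v[:2];c,s=np.cos(v[2]),np.sin(v[2]);return np.round([d@[c,s],d@[-s,c]],1)
def near(n,p,c): return min((d["point"] for d in cams.place_of(n,p)),key=lambda q:np.hypot(q[0]-c[0],q[1]-c[1]))
E
python3 - <<'E'
from h import *
ps=[cams.grab_frame(n) for n in("top","side")]
v,f,n=fit([536,104,-.165,.85],ps);print(np.round(v,3),f,n)
k=[near("lid_knob",p,(480,40)) for p in ps];print(np.round(k),[toboard(q,v) for q in k])
L=np.mean(k,0)
out=[]
for p,(x,y) in zip(ps,((130,110),(170,170))):
    im=p["frame"].copy()
    for b in boxes(v): cv2.polylines(im,[np.int32(cv2.convexHull(np.float32(proj(b,p))))],1,(0,255,0))
    cv2.polylines(im,[np.int32(proj([[L[0]+55*np.cos(t),L[1]+55*np.sin(t),4] for t in np.linspace(0,6.3,40)],p))],1,(0,0,255))
    out.append(cv2.resize(im[y:y+150,x:x+150],(400,400)))
cv2.imwrite("pics/c1.png",np.hstack(out))
s=env.get_state();a=np.arctan2(2*s["eef_rot"][0]*s["eef_rot"][1],s["eef_rot"][0]**2-s["eef_rot"][1]**2);print("tool yaw",a,"turn",a-v[2])
E
```

```text
[ 5.37371e+02  1.05507e+02 -1.31000e-01  8.51000e-01] 420.375 [np.float32(3716.0), np.float32(6200.0)]
[[481.  41.  31.]
 [481.  38.  32.]] [array([-47.7, -71.6]), array([-47.2, -74.1])]
tool yaw 0.4477678290225472 turn 0.5790194421548076
```

View pics/c1.png

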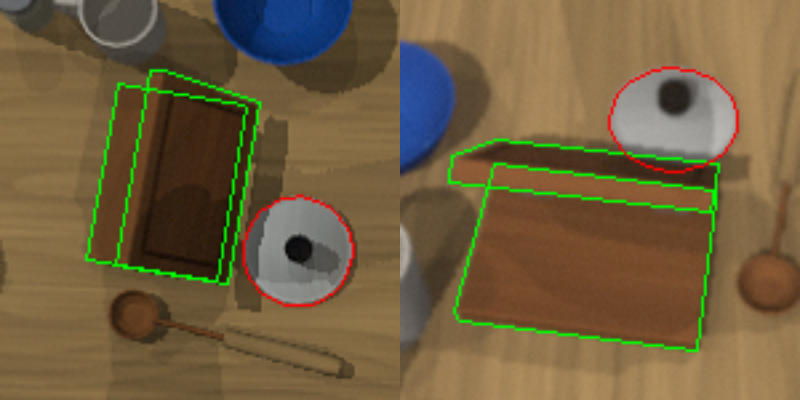

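The crop shows the overlay on the board, the leaf (0.85 rad) and the lid, knob at crop (298,249) and (675,97). All fit well, and this is the rightmost lid. Now I'll move with the fingers shut.

```bash
python3 -m jog '[{"turn":0.117,"fingers":1},{"turn":0.117,"fingers":1},{"turn":0.117,"fingers":1},{"turn":0.117,"fingers":1},{"turn":0.115,"fingers":1},{"ty":-30,"tx":5,"fingers":1},{"ty":-35,"tx":5,"fingers":1},{"ty":-35,"tx":5,"fingers":1},{"ty":-35,"tx":5,"fingers":1},{"ty":-35,"tx":5,"fingers":1},{"ty":-35,"tx":5,"fingers":1},{"ty":-35,"tx":5,"fingers":1}]' 40
python3 -m jog '[{"ty":-35,"tx":5,"fingers":1},{"ty":-35,"tx":5,"fingers":1},{"ty":-35,"tx":5,"fingers":1},{"ty":-35,"tx":5,"fingers":1},{"ty":-35,"tx":5,"fingers":1},{"ty":-35,"tx":5,"fingers":1},{"ty":-35,"tx":5,"fingers":1},{"ty":-35,"tx":5,"fingers":1},{"ty":-35,"tx":5,"fingers":1},{"ty":-35,"tx":5,"fingers":1},{"fingers":1},{"fingers":1}]'
```

```text
invalid input at $[0]: expected keys tx, ty, tz, turn, fingers
invalid input at $[0]: expected keys tx, ty, tz, turn, fingers
```

```bash
python3 -m jog '[{"tx":0,"ty":0,"tz":0,"turn":0.117,"fingers":1},{"tx":0,"ty":0,"tz":0,"turn":0.117,"fingers":1},{"tx":0,"ty":0,"tz":0,"turn":0.117,"fingers":1},{"tx":0,"ty":0,"tz":0,"turn":0.117,"fingers":1},{"tx":0,"ty":0,"tz":0,"turn":0.115,"fingers":1},{"tx":5,"ty":-30,"tz":0,"turn":0,"fingers":1},{"tx":5,"ty":-35,"tz":0,"turn":0,"fingers":1},{"tx":5,"ty":-35,"tz":0,"turn":0,"fingers":1},{"tx":5,"ty":-35,"tz":0,"turn":0,"fingers":1},{"tx":5,"ty":-35,"tz":0,"turn":0,"fingers":1},{"tx":5,"ty":-35,"tz":0,"turn":0,"fingers":1},{"tx":5,"ty":-35,"tz":0,"turn":0,"fingers":1}]' 40
python3 -m jog '[{"tx":5,"ty":-35,"tz":0,"turn":0,"fingers":1},{"tx":5,"ty":-35,"tz":0,"turn":0,"fingers":1},{"tx":5,"ty":-35,"tz":0,"turn":0,"fingers":1},{"tx":5,"ty":-35,"tz":0,"turn":0,"fingers":1},{"tx":5,"ty":-35,"tz":0,"turn":0,"fingers":1},{"tx":5,"ty":-35,"tz":0,"turn":0,"fingers":1},{"tx":5,"ty":-35,"tz":0,"turn":0,"fingers":1},{"tx":5,"ty":-35,"tz":0,"turn":0,"fingers":1},{"tx":5,"ty":-35,"tz":0,"turn":0,"fingers":1},{"tx":5,"ty":-35,"tz":0,"turn":0,"fingers":1},{"tx":0,"ty":0,"tz":0,"turn":0,"fingers":1},{"tx":0,"ty":0,"tz":0,"turn":0,"fingers":1}]'
```

```text
clock: 2.4
tcp_pos: [359.5, -373.8, 231.5]
eef_rot: [0.998, -0.068, 0.0, 0.0]
wrist_force: [0.4, 0.0, 0.4]
grip_width: 0.1
finger_force: 0.0
clock: 3.4
tcp_pos: [456.5, -33.3, 231.5]
eef_rot: [0.998, -0.065, 0.0, -0.0]
wrist_force: [-0.8, -0.4, 0.5]
grip_width: 0.1
finger_force: 0.0
```

```bash
python3 -m jog '[{"tx":4.5,"ty":-36,"tz":0,"turn":0,"fingers":1},{"tx":4.5,"ty":-36,"tz":0,"turn":0,"fingers":1},{"tx":4.5,"ty":-36.5,"tz":0,"turn":0,"fingers":1},{"tx":0,"ty":0,"tz":0,"turn":0,"fingers":1},{"tx":0,"ty":0,"tz":35,"turn":0,"fingers":1},{"tx":0,"ty":0,"tz":35,"turn":0,"fingers":1},{"tx":0,"ty":0,"tz":35,"turn":0,"fingers":1},{"tx":0,"ty":0,"tz":35,"turn":0,"fingers":1},{"tx":0,"ty":0,"tz":30,"turn":0,"fingers":1},{"tx":0,"ty":0,"tz":10,"turn":0,"fingers":1},{"tx":0,"ty":0,"tz":0,"turn":0,"fingers":1},{"tx":0,"ty":0,"tz":0,"turn":0,"fingers":1}]'
python3 - <<'E'
from h import *
ps=[cams.grab_frame(n) for n in("top","side")]
out=[cv2.resize(p["frame"][y:y+150,x:x+150],(400,400)) for p,(x,y) in zip(ps,((150,110),(190,130)))]
cv2.imwrite("pics/c2.png",np.hstack(out))
E
```

```text
clock: 4.4
tcp_pos: [484.5, 69.6, 51.9]
eef_rot: [0.998, -0.068, 0.0, 0.0]
wrist_force: [1.0, -0.3, -0.2]
grip_width: 0.1
finger_force: 0.0
```

View pics/c2.png

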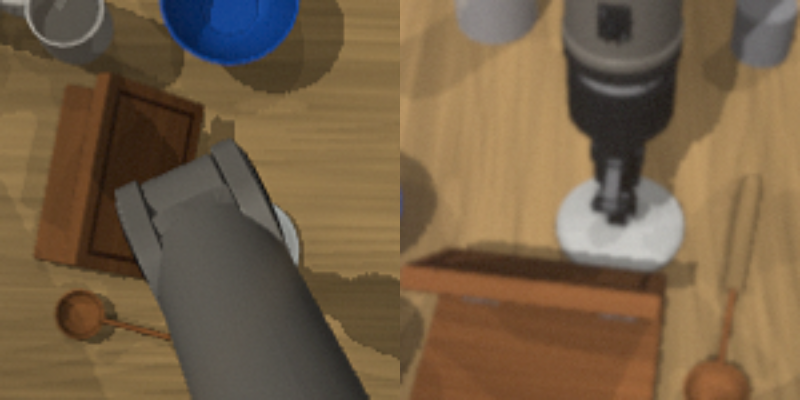

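The side crop shows the closed fingers at (615,200) above the lid, just on the board side of the knob, clear of the leaf at (540,280). The gap to the knob is small, so I'll back off a little, go down and push.

```bash
python3 -m jog '[{"tx":0,"ty":-4,"tz":0,"turn":0,"fingers":1},{"tx":0,"ty":0,"tz":8,"turn":0,"fingers":1},{"tx":0,"ty":0,"tz":8,"turn":0,"fingers":1},{"tx":0,"ty":0,"tz":7,"turn":0,"fingers":1},{"tx":0,"ty":0,"tz":0,"turn":0,"fingers":1},{"tx":0,"ty":0,"tz":0,"turn":0,"fingers":1}]'
python3 -m jog '[{"tx":0,"ty":4,"tz":0,"turn":0,"fingers":1},{"tx":0,"ty":4,"tz":0,"turn":0,"fingers":1},{"tx":0,"ty":6,"tz":0,"turn":0,"fingers":1},{"tx":0,"ty":6,"tz":0,"turn":0,"fingers":1},{"tx":0,"ty":6,"tz":0,"turn":0,"fingers":1},{"tx":0,"ty":6,"tz":0,"turn":0,"fingers":1},{"tx":0,"ty":6,"tz":0,"turn":0,"fingers":1},{"tx":0,"ty":6,"tz":0,"turn":0,"fingers":1},{"tx":0,"ty":6,"tz":0,"turn":0,"fingers":1},{"tx":0,"ty":4,"tz":0,"turn":0,"fingers":1},{"tx":0,"ty":0,"tz":0,"turn":0,"fingers":1},{"tx":0,"ty":0,"tz":0,"turn":0,"fingers":1}]'
python3 - <<'E'
from h import *
v=[537.4,105.5,-.135]
print(toboard(env.get_state()["tcp_pos"],v))
for n in("side","top"):
    p=cams.grab_frame(n)
    for o in("lid_knob","saucepan_lid"): print(n,o,[(np.round(d["point"]).tolist(),toboard(d["point"],v).tolist(),round(d["confidence"],2)) for d in cams.place_of(o,p)])
E
```

```text
clock: 5.0
tcp_pos: [483.9, 74.2, 27.6]
eef_rot: [0.998, -0.067, -0.001, 0.0]
wrist_force: [0.3, -0.0, 0.8]
grip_width: -0.2
finger_force: 0.0
clock: 6.0
tcp_pos: [477.2, 20.4, 28.3]
eef_rot: [0.998, -0.068, -0.0, 0.0]
wrist_force: [0.0, -0.3, -0.2]
grip_width: 0.4
finger_force: 0.0
[-48.2 -92.4]
side lid_knob [([457.0, 396.0, 29.0], [-119.0, 276.9], 0.82), ([476.0, -7.0, 29.0], [-46.1, -120.2], 0.66)]
side saucepan_lid [([472.0, -18.0, 0.0], [-47.8, -131.2], 0.89), ([459.0, 396.0, -0.0], [-117.1, 277.8], 0.63)]
top lid_knob [([460.0, 396.0, 36.0], [-116.1, 276.9], 0.7)]
top saucepan_lid [([458.0, 392.0, -3.0], [-117.8, 273.3], 0.55)]
```

The push is working and the knob stays centred on the finger, so I'll carry on for about 88 mm.

```bash
python3 -m jog '[{"tx":0.2,"ty":4,"tz":0,"turn":0,"fingers":1},{"tx":0.2,"ty":6,"tz":0,"turn":0,"fingers":1},{"tx":0.2,"ty":6,"tz":0,"turn":0,"fingers":1},{"tx":0.2,"ty":6,"tz":0,"turn":0,"fingers":1},{"tx":0.2,"ty":6,"tz":0,"turn":0,"fingers":1},{"tx":0.2,"ty":6,"tz":0,"turn":0,"fingers":1},{"tx":0,"ty":6,"tz":0,"turn":0,"fingers":1},{"tx":0,"ty":4,"tz":0,"turn":0,"fingers":1},{"tx":0,"ty":0,"tz":0,"turn":0,"fingers":1}]'
python3 - <<'E'
from h import *
v=[537.4,105.5,-.135]
print(toboard(env.get_state()["tcp_pos"],v))
p=cams.grab_frame("side")
for o in("lid_knob","saucepan_lid"): print(o,[(np.round(d["point"]).tolist(),toboard(d["point"],v).tolist(),round(d["confidence"],2)) for d in cams.place_of(o,p)])
E
```

```text
clock: 7.05
tcp_pos: [472.3, -24.3, 28.3]
eef_rot: [0.998, -0.068, -0.0, 0.0]
wrist_force: [0.2, -0.7, 0.2]
grip_width: 0.5
finger_force: 0.0
[ -47.  -137.4]
lid_knob [([456.0, 398.0, 31.0], [-119.9, 278.9], 0.83), ([468.0, -54.0, 32.0], [-47.5, -167.2], 0.82), ([471.0, -59.0, 0.0], [-43.5, -172.0], 0.28)]
saucepan_lid [([456.0, 400.0, -0.0], [-120.5, 281.0], 0.77), ([470.0, -60.0, 1.0], [-44.0, -172.9], 0.68), ([537.0, 104.0, 1.0], [0.1, -1.0], 0.56)]
```

Another 44 mm takes the lid to y_b ≈ -211. Then I'll back away and rise.

```bash
python3 -m jog '[{"tx":0,"ty":4,"tz":0,"turn":0,"fingers":1},{"tx":0,"ty":6,"tz":0,"turn":0,"fingers":1},{"tx":0,"ty":6,"tz":0,"turn":0,"fingers":1},{"tx":0,"ty":6,"tz":0,"turn":0,"fingers":1},{"tx":0,"ty":6,"tz":0,"turn":0,"fingers":1},{"tx":0,"ty":6,"tz":0,"turn":0,"fingers":1},{"tx":0,"ty":5,"tz":0,"turn":0,"fingers":1},{"tx":0,"ty":3,"tz":0,"turn":0,"fingers":1},{"tx":0,"ty":2,"tz":0,"turn":0,"fingers":1},{"tx":0,"ty":0,"tz":0,"turn":0,"fingers":1},{"tx":0,"ty":-10,"tz":0,"turn":0,"fingers":1},{"tx":0,"ty":-10,"tz":0,"turn":0,"fingers":1}]'
python3 -m jog '[{"tx":0,"ty":0,"tz":-35,"turn":0,"fingers":1},{"tx":0,"ty":0,"tz":-35,"turn":0,"fingers":1},{"tx":0,"ty":0,"tz":-35,"turn":0,"fingers":1},{"tx":0,"ty":0,"tz":-35,"turn":0,"fingers":1},{"tx":0,"ty":0,"tz":-35,"turn":0,"fingers":1},{"tx":0,"ty":0,"tz":-15,"turn":0,"fingers":1},{"tx":5,"ty":-35,"tz":0,"turn":0,"fingers":1},{"tx":5,"ty":-35,"tz":0,"turn":0,"fingers":1},{"tx":5,"ty":-35,"tz":0,"turn":0,"fingers":1},{"tx":5,"ty":-35,"tz":0,"turn":0,"fingers":1},{"tx":5,"ty":-35,"tz":0,"turn":0,"fingers":1},{"tx":0,"ty":0,"tz":0,"turn":0,"fingers":1}]'
python3 - <<'E'
from h import *
v=[537.4,105.5,-.135]
print(toboard(env.get_state()["tcp_pos"],v))
for n in("side","top"):
    p=cams.grab_frame(n)
    for o in("lid_knob","saucepan_lid","leaf_edge"): print(o,[(np.round(d["point"]).tolist(),toboard(d["point"],v).tolist(),round(d["confidence"],2)) for d in cams.place_of(o,p)])
E
```

```text
clock: 8.2
tcp_pos: [469.4, -46.2, 28.3]
eef_rot: [0.998, -0.068, -0.0, -0.0]
wrist_force: [0.7, -0.1, 0.3]
grip_width: -0.0
finger_force: 0.0
clock: 9.2
tcp_pos: [517.9, 133.5, 218.9]
eef_rot: [0.998, -0.062, 0.001, -0.003]
wrist_force: [0.1, 0.6, -0.4]
grip_width: -0.0
finger_force: 0.0
[-23.1  25.1]
lid_knob [([463.0, -94.0, 30.0], [-47.1, -207.4], 0.88), ([456.0, 397.0, 32.0], [-120.4, 278.1], 0.62)]
saucepan_lid [([456.0, 395.0, -4.0], [-119.2, 276.0], 0.93), ([464.0, -101.0, -5.0], [-44.5, -214.7], 0.66)]
leaf_edge [([551.0, 192.0, 121.0], [1.8, 87.9], 0.8), ([339.0, -184.0, -0.0], [-158.1, -313.3], 0.44)]
lid_knob [([459.0, 398.0, 37.0], [-116.7, 279.4], 0.69), ([463.0, -94.0, 29.0], [-46.5, -208.1], 0.67)]
saucepan_lid [([457.0, 396.0, -3.0], [-118.6, 276.7], 0.98), ([459.0, -92.0, -6.0], [-51.2, -206.2], 0.89)]
leaf_edge []
```

The lid now lies clear: rim edge at y_b ≈ -153, and far edge ≈ -263, within the free counter. Next is the leaf: go to the +y side of its edge and descend.

```bash
python3 -m jog '[{"tx":7,"ty":-29,"tz":0,"turn":0,"fingers":1},{"tx":7,"ty":-29,"tz":0,"turn":0,"fingers":1},{"tx":7,"ty":-29,"tz":0,"turn":0,"fingers":1},{"tx":0,"ty":0,"tz":20,"turn":0,"fingers":1},{"tx":0,"ty":0,"tz":0,"turn":0,"fingers":1},{"tx":0,"ty":0,"tz":0,"turn":0,"fingers":1}]'
python3 - <<'E'
from h import *
print(toboard(env.get_state()["tcp_pos"],[537.4,105.5,-.135]))
E
```

```text
clock: 10.1
tcp_pos: [549.5, 205.3, 197.4]
eef_rot: [0.998, -0.068, -0.001, 0.001]
wrist_force: [-0.0, -0.1, -0.4]
grip_width: -0.1
finger_force: 0.0
[ -1.4 100.5]
```

```bash
python3 -m jog '[{"tx":0,"ty":-13,"tz":0,"turn":0,"fingers":1},{"tx":0,"ty":0,"tz":0,"turn":0,"fingers":1},{"tx":0,"ty":0,"tz":25,"turn":0,"fingers":1},{"tx":0,"ty":0,"tz":25,"turn":0,"fingers":1},{"tx":0,"ty":0,"tz":25,"turn":0,"fingers":1},{"tx":0,"ty":0,"tz":20,"turn":0,"fingers":1},{"tx":0,"ty":0,"tz":7,"turn":0,"fingers":1},{"tx":0,"ty":0,"tz":0,"turn":0,"fingers":1},{"tx":0,"ty":0,"tz":0,"turn":0,"fingers":1}]'
python3 - <<'E'
from h import *
print(toboard(env.get_state()["tcp_pos"],[537.4,105.5,-.135]))
p=cams.grab_frame("side");cv2.imwrite("pics/c3.png",cv2.resize(p["frame"][100:350,110:360],(500,500)))
E
```

```text
clock: 10.85
tcp_pos: [552.6, 219.8, 97.3]
eef_rot: [0.998, -0.068, 0.0, -0.0]
wrist_force: [0.2, 0.6, 0.5]
grip_width: -0.2
finger_force: 0.0
[ -0.4 115.3]
```

View pics/c3.png

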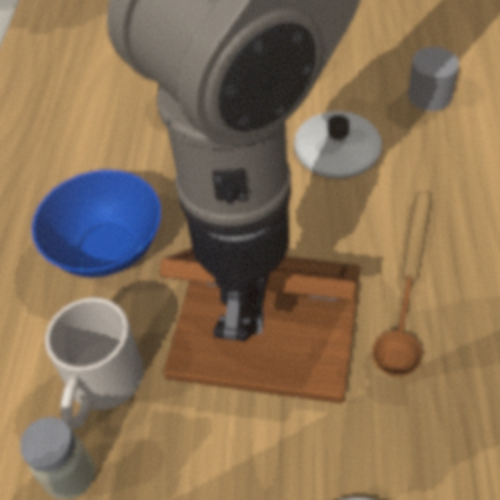

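The crop shows the shut fingers at (240,325), standing over the fixed half on the near side of the leaf's edge at (250,275), with nothing else touching. Now I'll push towards -y, rising gently.

```bash
python3 -m jog '[{"tx":0,"ty":5,"tz":0,"turn":0,"fingers":1},{"tx":0,"ty":5,"tz":0,"turn":0,"fingers":1},{"tx":0,"ty":5,"tz":-1,"turn":0,"fingers":1},{"tx":0,"ty":5,"tz":-2,"turn":0,"fingers":1},{"tx":0,"ty":5,"tz":-2,"turn":0,"fingers":1},{"tx":0,"ty":6,"tz":-2,"turn":0,"fingers":1},{"tx":0,"ty":6,"tz":-2,"turn":0,"fingers":1},{"tx":0,"ty":6,"tz":-2,"turn":0,"fingers":1},{"tx":0,"ty":6,"tz":-2,"turn":0,"fingers":1},{"tx":0,"ty":6,"tz":-2,"turn":0,"fingers":1},{"tx":0,"ty":6,"tz":-2,"turn":0,"fingers":1},{"tx":0,"ty":4,"tz":-2,"turn":0,"fingers":1}]'
python3 - <<'E'
from h import *
v=[537.4,105.5,-.135]
print(toboard(env.get_state()["tcp_pos"],v))
p=cams.grab_frame("side")
print([(np.round(d["point"]).tolist(),toboard(d["point"],v).tolist(),round(d["confidence"],2)) for d in cams.place_of("leaf_edge",p)])
E
```

```text
clock: 11.9
tcp_pos: [544.0, 155.0, 116.4]
eef_rot: [0.998, -0.068, 0.001, -0.001]
wrist_force: [1.3, 2.6, 1.1]
grip_width: 0.1
finger_force: 1.7
[-0.1 50. ]
[([542.0, 139.0, 149.0], [0.1, 33.6], 0.56)]
```

The edge follows as predicted (y_b 34, z 149). I'll continue over the top.

```bash
python3 -m jog '[{"tx":0,"ty":5,"tz":-1,"turn":0,"fingers":1},{"tx":0,"ty":6,"tz":-1,"turn":0,"fingers":1},{"tx":0,"ty":6,"tz":-1,"turn":0,"fingers":1},{"tx":0,"ty":6,"tz":-1,"turn":0,"fingers":1},{"tx":0,"ty":6,"tz":-1,"turn":0,"fingers":1},{"tx":0,"ty":5,"tz":-1,"turn":0,"fingers":1},{"tx":0,"ty":6,"tz":0,"turn":0,"fingers":1},{"tx":0,"ty":6,"tz":0,"turn":0,"fingers":1},{"tx":0,"ty":6,"tz":0,"turn":0,"fingers":1},{"tx":0,"ty":6,"tz":0,"turn":0,"fingers":1},{"tx":0,"ty":0,"tz":0,"turn":0,"fingers":1}]'
python3 - <<'E'
from h import *
v=[537.4,105.5,-.135]
print(toboard(env.get_state()["tcp_pos"],v))
for n in("side","top"):
    p=cams.grab_frame(n)
    print([(np.round(d["point"]).tolist(),toboard(d["point"],v).tolist(),round(d["confidence"],2)) for d in cams.place_of("leaf_edge",p)])
E
```

```text
clock: 12.92
tcp_pos: [535.0, 95.7, 121.1]
eef_rot: [0.998, -0.068, -0.0, 0.001]
wrist_force: [0.3, 0.8, 0.9]
grip_width: -0.1
finger_force: 0.0
[ -1.1 -10. ]
[([531.0, 76.0, 153.0], [-2.1, -29.7], 0.8)]
[]
```

```bash
python3 -m jog '[{"tx":0,"ty":5,"tz":0.5,"turn":0,"fingers":1},{"tx":0,"ty":5,"tz":0.5,"turn":0,"fingers":1},{"tx":0,"ty":5,"tz":1,"turn":0,"fingers":1},{"tx":0,"ty":5,"tz":1.5,"turn":0,"fingers":1},{"tx":0,"ty":5,"tz":2,"turn":0,"fingers":1},{"tx":0,"ty":5,"tz":2.5,"turn":0,"fingers":1},{"tx":0,"ty":4.5,"tz":3,"turn":0,"fingers":1},{"tx":0,"ty":4.5,"tz":3.5,"turn":0,"fingers":1},{"tx":0,"ty":4,"tz":3.5,"turn":0,"fingers":1},{"tx":0,"ty":4,"tz":3.5,"turn":0,"fingers":1},{"tx":0,"ty":4,"tz":4,"turn":0,"fingers":1},{"tx":0,"ty":4,"tz":4,"turn":0,"fingers":1}]'
python3 - <<'E'
from h import *
v=[537.4,105.5,-.135]
print(toboard(env.get_state()["tcp_pos"],v))
p=cams.grab_frame("side")
print([(np.round(d["point"]).tolist(),toboard(d["point"],v).tolist(),round(d["confidence"],2)) for d in cams.place_of("leaf_edge",p)])
cv2.imwrite("pics/c4.png",cv2.resize(p["frame"][100:350,110:360],(500,500)))
E
```

```text
clock: 14.12
tcp_pos: [528.1, 42.6, 91.5]
eef_rot: [0.998, -0.068, 0.0, 0.0]
wrist_force: [-0.5, -0.3, 2.5]
grip_width: -0.2
finger_force: 1.1
[ -0.8 -63.6]
[([525.0, 14.0, 112.0], [0.4, -91.8], 0.56)]
```

View pics/c4.png

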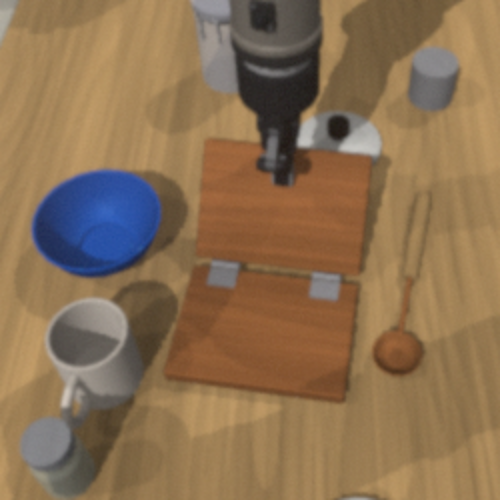

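The crop shows the leaf past upright, face at (285,200), with the fingertip near its far edge at (283,180). The lid lies beyond it at (340,135). Keep following the arc, slower towards the end.

```bash
python3 -m jog '[{"tx":0,"ty":3.5,"tz":4,"turn":0,"fingers":1},{"tx":0,"ty":3.5,"tz":4,"turn":0,"fingers":1},{"tx":0,"ty":3,"tz":4.5,"turn":0,"fingers":1},{"tx":0,"ty":3,"tz":4.5,"turn":0,"fingers":1},{"tx":0,"ty":2.5,"tz":5,"turn":0,"fingers":1},{"tx":0,"ty":2.5,"tz":5,"turn":0,"fingers":1},{"tx":0,"ty":2.5,"tz":5,"turn":0,"fingers":1},{"tx":0,"ty":2,"tz":4,"turn":0,"fingers":1},{"tx":0,"ty":1.5,"tz":4,"turn":0,"fingers":1},{"tx":0,"ty":1.5,"tz":4,"turn":0,"fingers":1},{"tx":0,"ty":1,"tz":4,"turn":0,"fingers":1},{"tx":0,"ty":1,"tz":4,"turn":0,"fingers":1}]'
python3 - <<'E'
from h import *
print(toboard(env.get_state()["tcp_pos"],[537.4,105.5,-.135]))
E
```

```text
clock: 15.22
tcp_pos: [524.2, 15.9, 39.4]
eef_rot: [0.998, -0.068, -0.0, 0.0]
wrist_force: [0.4, 0.2, 1.6]
grip_width: -0.2
finger_force: 0.9
[ -1.  -90.6]
```

```bash
python3 -m jog '[{"tx":0,"ty":0.5,"tz":2.5,"turn":0,"fingers":1},{"tx":0,"ty":0.5,"tz":2.5,"turn":0,"fingers":1},{"tx":0,"ty":0,"tz":2.5,"turn":0,"fingers":1},{"tx":0,"ty":0,"tz":2,"turn":0,"fingers":1},{"tx":0,"ty":0,"tz":2,"turn":0,"fingers":1},{"tx":0,"ty":0,"tz":1.5,"turn":0,"fingers":1},{"tx":0,"ty":0,"tz":1.5,"turn":0,"fingers":1},{"tx":0,"ty":0,"tz":1,"turn":0,"fingers":1},{"tx":0,"ty":0,"tz":1,"turn":0,"fingers":1},{"tx":0,"ty":0,"tz":0,"turn":0,"fingers":1}]'
python3 -m jog '[{"tx":0,"ty":0,"tz":0.5,"turn":0,"fingers":1},{"tx":0,"ty":0,"tz":0.5,"turn":0,"fingers":1},{"tx":0,"ty":0,"tz":0.5,"turn":0,"fingers":1},{"tx":0,"ty":0,"tz":0,"turn":0,"fingers":1}]'
```

```text
clock: 16.05
tcp_pos: [524.1, 15.0, 23.1]
eef_rot: [0.998, -0.068, -0.0, -0.0]
wrist_force: [0.3, -0.7, 0.8]
grip_width: 0.1
finger_force: 0.0
clock: 16.38
tcp_pos: [524.1, 15.1, 21.8]
eef_rot: [0.998, -0.068, 0.0, -0.0]
wrist_force: [-0.3, -0.1, 1.1]
grip_width: 0.1
finger_force: 0.5
```

```bash
python3 -m jog '[{"tx":0,"ty":0,"tz":1,"turn":0,"fingers":1},{"tx":0,"ty":0,"tz":1,"turn":0,"fingers":1},{"tx":0,"ty":0,"tz":0,"turn":0,"fingers":1}]'
python3 -m jog '[{"tx":0,"ty":0,"tz":1,"turn":0,"fingers":1},{"tx":0,"ty":0,"tz":0.5,"turn":0,"fingers":1},{"tx":0,"ty":0,"tz":0,"turn":0,"fingers":1}]'
python3 -m jog '[{"tx":0,"ty":0,"tz":0.5,"turn":0,"fingers":1},{"tx":0,"ty":0,"tz":0.5,"turn":0,"fingers":1},{"tx":0,"ty":0,"tz":0,"turn":0,"fingers":1}]'
```

```text
clock: 16.63
tcp_pos: [524.1, 15.0, 19.6]
eef_rot: [0.998, -0.068, -0.0, -0.0]
wrist_force: [-0.1, -0.0, 0.0]
grip_width: 0.5
finger_force: 0.2
clock: 16.88
tcp_pos: [524.1, 15.0, 18.2]
eef_rot: [0.998, -0.068, -0.0, -0.0]
wrist_force: [0.1, -0.3, -0.4]
grip_width: -0.1
finger_force: 0.0
clock: 17.13
tcp_pos: [524.2, 15.1, 18.0]
eef_rot: [0.998, -0.068, 0.0, 0.0]
wrist_force: [-3.2, -0.0, 10.7]
grip_width: 0.1
finger_force: 5.3
```

The tip stands at z = 18.0 with the force rising sharply, so the leaf is on its stop. I'll press a touch more, then lift away.

```bash
python3 -m jog '[{"tx":0,"ty":0,"tz":0.3,"turn":0,"fingers":1},{"tx":0,"ty":0,"tz":0,"turn":0,"fingers":1},{"tx":0,"ty":0,"tz":0,"turn":0,"fingers":1}]'
python3 -m jog '[{"tx":0,"ty":0,"tz":-2,"turn":0,"fingers":1},{"tx":0,"ty":0,"tz":-10,"turn":0,"fingers":1},{"tx":0,"ty":0,"tz":-30,"turn":0,"fingers":1},{"tx":0,"ty":0,"tz":-35,"turn":0,"fingers":1},{"tx":0,"ty":0,"tz":-35,"turn":0,"fingers":1},{"tx":0,"ty":0,"tz":-35,"turn":0,"fingers":1},{"tx":0,"ty":0,"tz":-35,"turn":0,"fingers":1},{"tx":0,"ty":30,"tz":-10,"turn":0,"fingers":1},{"tx":0,"ty":40,"tz":0,"turn":0,"fingers":1},{"tx":0,"ty":40,"tz":0,"turn":0,"fingers":1},{"tx":0,"ty":40,"tz":0,"turn":0,"fingers":1},{"tx":0,"ty":40,"tz":0,"turn":0,"fingers":1}]'
python3 -m jog '[{"tx":0,"ty":40,"tz":0,"turn":0,"fingers":1},{"tx":0,"ty":40,"tz":0,"turn":0,"fingers":1},{"tx":0,"ty":30,"tz":0,"turn":0,"fingers":1},{"tx":0,"ty":0,"tz":0,"turn":0,"fingers":1},{"tx":0,"ty":0,"tz":0,"turn":0,"fingers":1}]'
python3 - <<'E'
from h import *
ps=[cams.grab_frame(n) for n in("top","side")]
v,f,n=fit([537,105,-.135,3.05],ps);print(np.round(v,3),f,n)
for p in ps:
    for o in("lid_knob","leaf_edge","spoon","bowl","mug","tin","canister","spice_jar"): print(o,[(np.round(d["point"]).tolist(),toboard(d["point"],v).tolist(),round(d["confidence"],2)) for d in cams.place_of(o,p)])
cv2.imwrite("pics/c5.png",np.hstack([cv2.resize(p["frame"][y:y+170,x:x+170],(400,400)) for p,(x,y) in zip(ps,((150,110),(180,140)))]))
E
```

```text
clock: 17.38
tcp_pos: [524.2, 15.1, 18.0]
eef_rot: [0.998, -0.068, 0.0, 0.0]
wrist_force: [-3.8, -0.1, 12.9]
grip_width: 0.1
finger_force: 6.8
clock: 18.38
tcp_pos: [498.0, -174.9, 209.9]
eef_rot: [0.998, -0.067, 0.001, 0.0]
wrist_force: [0.3, 0.3, 0.3]
grip_width: -0.2
finger_force: 0.0
clock: 18.8
tcp_pos: [482.8, -284.2, 209.2]
eef_rot: [0.998, -0.07, -0.0, 0.0]
wrist_force: [0.2, 0.6, -0.4]
grip_width: 0.4
finger_force: 0.0
[ 5.36624e+02  1.05948e+02 -1.40000e-01  3.14300e+00] 515.5625 [np.float32(6622.0), np.float32(9196.0)]
lid_knob [([467.0, -94.0, 27.0], [-41.3, -208.2], 0.66), ([460.0, 399.0, 34.0], [-117.0, 279.3], 0.63)]
leaf_edge []
spoon [([394.0, 110.0, -0.0], [-142.1, -15.7], 0.97)]
bowl []
mug [([706.0, 221.0, 3.0], [151.6, 137.7], 0.84)]
tin [([337.0, -186.0, -1.0], [-156.6, -317.2], 0.63)]
canister [([606.0, -233.0, 2.0], [116.0, -325.8], 0.58)]
spice_jar [([718.0, 319.0, 1.0], [150.3, 236.5], 0.75)]
lid_knob [([456.0, 398.0, 31.0], [-120.4, 278.1], 0.91), ([463.0, -94.0, 32.0], [-45.4, -207.9], 0.9)]
leaf_edge [([518.0, -28.0, 21.0], [-0.1, -134.8], 0.91)]
spoon [([386.0, 110.0, -2.0], [-150.0, -16.8], 0.84)]
bowl [([732.0, 60.0, 1.0], [199.8, -18.7], 0.75)]
mug [([708.0, 216.0, -1.0], [154.1, 133.3], 0.98)]
tin [([338.0, -185.0, 1.0], [-156.3, -316.0], 0.89)]
canister [([614.0, -231.0, 8.0], [123.8, -323.1], 0.6), ([463.0, -95.0, 33.0], [-44.8, -209.6], 0.52)]
spice_jar [([721.0, 323.0, 1.0], [152.4, 240.5], 0.59)]
```

View pics/c5.png

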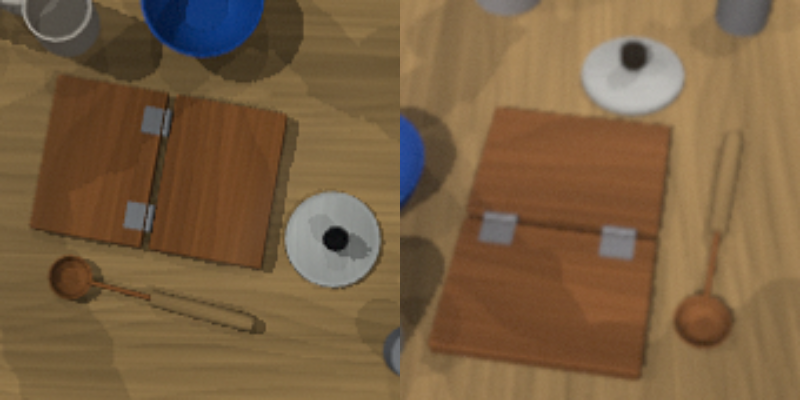

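The crop shows the leaf flat, (225,180) in the top half of the crop, with the fitted angle ≈ π. The lid lies clear at (333,240), nothing else has moved and the arm is away.

```bash
python3 -c "
from bench import env
print(env.sign_off())"
```

```text
the job is handed in; nothing more can be done
None
```

The lid was pushed about 19 mm clear and lies on the counter, the leaf is folded over and pressed fully flat (fitted angle about π), nothing else moved measurably, and the job was handed in at about 19 s of the 64 s allowed.

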